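# Slide the swatch board home and latch it

## Task

Push the dye swatch board along the rails of its wooden rack, towards the blue latch, until you feel it drop into the locating notches, then push the latch by its red knob right across so that it lies over the board's edge and keeps it there. The board is only slid, never lifted off its rails; leave the jar, dish, bobbin, spatula, vial, cup and brass weight where they are, and back away at the end.

Things in the scene. Friction and masses are not known exactly. Their poses are not given: they have to be found in the camera images.
- rack: Fixed wooden rack, 160 mm over its two rails, 365 mm long (local y -250 to +115). Origin at table level midway between the rails, where the board's centre belongs; z up; the board is slid to local +y. Rails: local x 46 to 80 mm on each side, sliding surface 50 mm above the table, outer lips and end stops up to 62 mm. Between the rails it is open but for 22 mm high cross bars at the ends.
- seat (a point): Where the centre of the board's underside lies once it is seated: above the rack's origin, 52 mm above the table. Each rail has two notches, 24 mm long and 7 mm deep, for the board's 18 mm feet, 50 mm before and behind this point along local y; brass plates on the rails' outsides mark them. The feet of one end run in lanes beside the other end's notches, so all four drop together.
- board: Loose plywood swatch board, 140 x 140 x 10 mm, 0.3 to 0.65 kg, coloured chips on top, four 9 mm feet below; 2 mm side play. Origin: centre of the panel's underside, 59 mm above the table while sliding, 52 mm when dropped in (within 3 mm of the seat; the far notch walls then stop it). Axes as the rack's. Starts 60 to 145 mm short, towards local -y. Sliding takes 2 to 5 N.
- board_back (a point): Centre of the rear face of the dark cleat on the board, the face to push: faces local -y, flush with the panel's rear edge 70 mm behind its origin, 19 mm above the panel's underside. The cleat is 120 mm wide (local x), 10 mm thick and rises 18 mm above the panel's top.
- latch (a joint): Angle of the blue latch about a vertical pivot, rad. 0: points along the rack's +y, beside the rail (starts -0.25 to 0.1). Grows clockwise seen from above; pi/2: points along +x, over the board's edge; stops at 1.62. Stays where left; about 1 N at the knob moves it. Underside 65 mm above the table: 3 mm over the seated board's top, but below the top of a board not dropped in.
- latch_pivot (a point): The latch's pivot axis, 65 mm above the table, on a block outside the rail at rack local x -94, y +30 mm.
- latch_knob (a point): Middle of the upright red knob on the latch, 48 mm from the pivot: a cylinder 14 mm in diameter, standing from 75 to 104 mm above the table. The point is 90 mm above the table. The latch bar below it is 18 mm wide, 10 mm thick, and ends 59 mm from the pivot.
- amber_jar: Bystander: amber glass jar with steel lid, 68 mm diameter, 85 mm high, origin at its underside.
- dish: Bystander: shallow green glass dish, 90 mm diameter, 16 mm high, origin at its underside.
- bobbin: Bystander: empty wooden bobbin standing upright, 44 mm diameter, 56 mm high, origin at its underside.
- spatula: Bystander: spatula 180 mm long lying flat along its local x.
- vial: Bystander: small clear bottle with black cap, 32 mm diameter, 70 mm high, origin at its underside.
- cup: Bystander: white cup, 72 mm diameter, 75 mm high, origin at its underside.
- weight: Bystander: brass block 60 x 35 x 30 mm, origin at its underside.
Not all that is in view belongs to the job. Of the things like the board, leave any that is orange or pink; of the rest the larger one is meant.

How it is judged:
On the way, in this order (a step that is already met when the one before it is completed fails the run):
1. the board has dropped into the notches, latch still open (z of board in the frame of rack below 0.0545 m and y of board in the frame of rack between -0.006 and 0.006 m and angle between board's own z axis and vertical below 0.035 rad and value of joint latch below 0.9 rad), for 0.2 s.
2. the latch is swung across over the seated board (z of board in the frame of rack below 0.0545 m and y of board in the frame of rack between -0.006 and 0.006 m and angle between board's own z axis and vertical below 0.035 rad and value of joint latch above 1.35 rad), for 0.2 s.
At the end, for the whole second after the job is handed in: The board sits in the notches: underside less than 54.5 mm above the table (seated 52), within 6 mm of the rack's origin along the rails, level within 2 degrees and at rest; the latch is at more than 1.35 rad (of pi/2) (all of step 2 and linear speed of board below 0.01 m/s); the robot touches nothing.
It fails at once if the board is lifted off its rails or tipped up (z of board in the frame of rack above 0.071 m or angle between board's own z axis and vertical above 0.2 rad).
It fails at once if a bystander (jar, dish, bobbin, spatula, vial, cup, weight) is moved by more than 20 mm (distance of any of amber_jar, dish, bobbin, spatula, vial, cup, weight from where it was at the start of the episode above 0.02 m).
It also fails if it takes over 51 s, if anything falls off the work surface, if the arm or the gripper's body presses on something with over 40 N, if the wrist force passes 120 N, or if a joint passes its speed limit or range.

## Robot

A 6-joint arm with a two-finger parallel gripper is mounted at the origin on the work surface. World frame = base frame: x ahead of the robot, y to its left, z up, the work surface at z = 0. Lengths are in m, angles in rad, forces in N, time in s.
With the tool pointing down it reaches from about 0.425 to 1.125 m from the base axis. Payload 14.9 kg.
Tool frame: the origin (TCP) lies on the centre line of the jaws, within the pads' length; the fingertips stand bot.nose_length ahead of it and the grasp point (between the pads) lies 3 mm ahead of it (bot.nose_length is the distance from the TCP to the fingertips, in m); x points along the fingers, y is the direction in which the jaws open and shut, and the axes are right-handed (so a half turn about x gives the same grasp; the last joint's range is limited). The gripper opens to 91 mm and grips with 3 to 60 N. Pads are 32 mm wide; open, the fingers measure 118 mm over their backs; the gripper's body (76 mm by 178 mm) begins 60 mm behind the grasp point.
Start: joints at [1.128, 0.379, 1.734, -0, 1.028, -0.033], TCP at [0.279, 0.642, 0.236] pointing down, gripper open.
Joint ranges: [-2.77, 2.77], [-0.74, 2.19], [0, 2.66], [-1.06, 4.2], [0.31, 2.87], [-3.08, 3.08]. Speed limits (rad/s): [1.89, 1.89, 2.39, 3.14, 3.14, 3.14].

## Interface

Orientations are given as a 3x3 rotation matrix whose columns are the frame's x, y, z axes.
In Python, from workcell import bot, eoat, planner, get_image, job_done, current_time, current_joint_positions, current_joint_vel, current_joint_torque, current_ee_pos, current_eef_rot, current_wrist_force, current_wrist_torque, current_gripper_width gives the robot as it stands. Calls block until the motion is done:
- bot.reach(position, orientation): joint-space move of the TCP to a pose.
- bot.move_linear(position, attitude=None, rate=0.15, guard=None): straight line of the TCP; attitude=None keeps the orientation; rate is the mean speed in m/s. With guard (N) it stops when the force on the tool has changed by that much, and returns True; else False.
- bot.movej(angles): joint-space move.
- eoat.command_gripper(opening, newtons=None): opening from 0.0 (shut) to 1.0 (fully open); newtons is the grip in N (None keeps the last); returns when the fingers have stopped.
- bot.sleep(seconds).
- planner.ik(position, orientation): joint angles nearest the present ones, or None.
- get_image(name): name is "side" or "top" or "wrist"; returns a dict with "img" (400x640x3 uint8, red, green, blue), "range_z" (400x640 float32, m along the optical axis (not along the pixel's ray), 0 where there is no reading), "fx", "fy", "cx", "cy" (pixels), "rvec" (rotation vector, rad) and "tvec" (3), from world to camera coordinates, as OpenCV has them. Camera axes: x right, y down, z forward; pixel columns grow to the right and rows downward; lengths in m; the calibration is good to about 2 mm. A picture is of the moment at which its call begins.
A pose or a line that the arm cannot do raises bot.PlanningError and nothing moves.
- job_done(): hands the job in, once; it reports no verdict.
Readings, each from a call of its own:
- current_time(): time.
- current_joint_positions(): joint angles.
- current_joint_vel(): joint speeds.
- current_joint_torque(): joint torques, N m.
- current_ee_pos(): TCP position.
- current_eef_rot(): TCP orientation.
- current_wrist_force(): force on the tool from outside, world axes, zero at the start.
- current_wrist_torque(): the same for the moment, N m.
- current_gripper_width(): opening from 0.0 (shut) to 1.0 (fully open).
Only numpy, scipy, OpenCV 4.12 (cv2) and the standard library are available. Lean on these libraries where they do the work, as an engineer would, in place of code of your own. Each camera call takes 0.05 s, during which the arm holds its last target.

## Working session

There is one attempt and no reset: what is moved stays moved. The work goes in short steps, each a Python script; the robot and the scene stay as the last script left them, time stands still between calls to the robot, and variables do not carry over. Pictures are saved under pics/ and viewed, and the job is handed in when it is done.

```bash
mkdir -p pics; ls
cat > h.py <<'E'
import numpy as np, cv2
from workcell import *
def snap(name,fn,crop=None,s=1):
    d=get_image(name); im=d["img"][:,:,::-1]
    np.savez("pics/"+fn+".npz",**d)
    cv2.imwrite("pics/"+fn+".png",im)
    return d
def world(d,u,v,z=None):
    R=cv2.Rodrigues(np.array(d["rvec"]))[0];t=np.array(d["tvec"]).reshape(3)
    r=np.array([(u-d["cx"])/d["fx"],(v-d["cy"])/d["fy"],1.0])
    c=-R.T@t; w=R.T@r
    if z is None:
        return c+w*d["range_z"][int(round(v)),int(round(u))]
    return c+w*(z-c[2])/w[2]
E
python3 - <<'E'
from h import *
for n in("top","side","wrist"): d=snap(n,n+"1")
print(bot.nose_length,current_time(),current_eef_rot())
E
```

```text
pics
0.022 0.15 [[-3.51488242e-04  3.98456429e-01  9.17187195e-01]
 [-7.20057655e-04  9.17186913e-01 -3.98456582e-01]
 [-9.99999679e-01 -8.00480465e-04 -3.54688137e-05]]
```

View pics/top1.png

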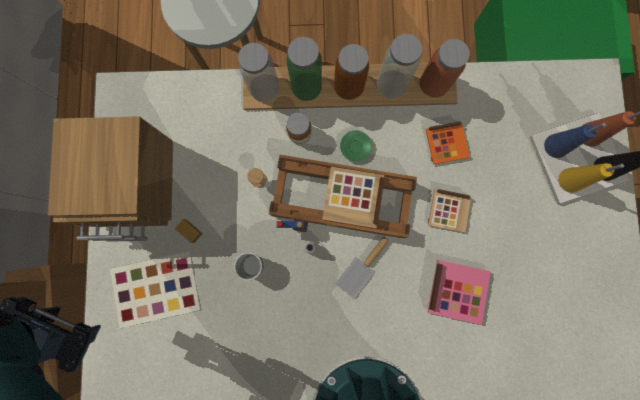

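View pics/side1.png

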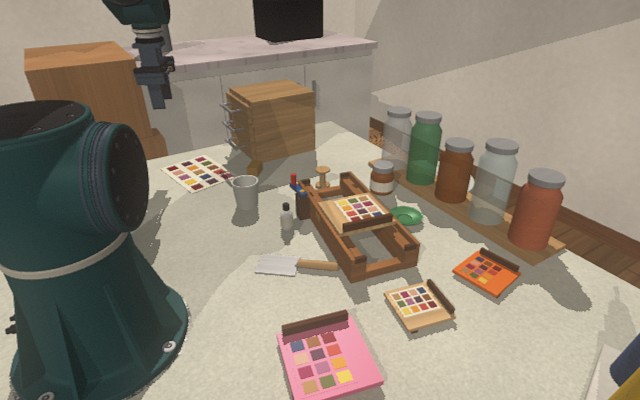

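Run:
```python
import cv2
im=cv2.imread("pics/top1.png"); cv2.imwrite("pics/c1.png",cv2.resize(im[145:265,230:430],None,fx=4,fy=4,interpolation=cv2.INTER_CUBIC))
im=cv2.imread("pics/side1.png"); cv2.imwrite("pics/c2.png",cv2.resize(im[150:290,270:430],None,fx=4,fy=4,interpolation=cv2.INTER_CUBIC))
```

```text
(no output)
```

View pics/c1.png

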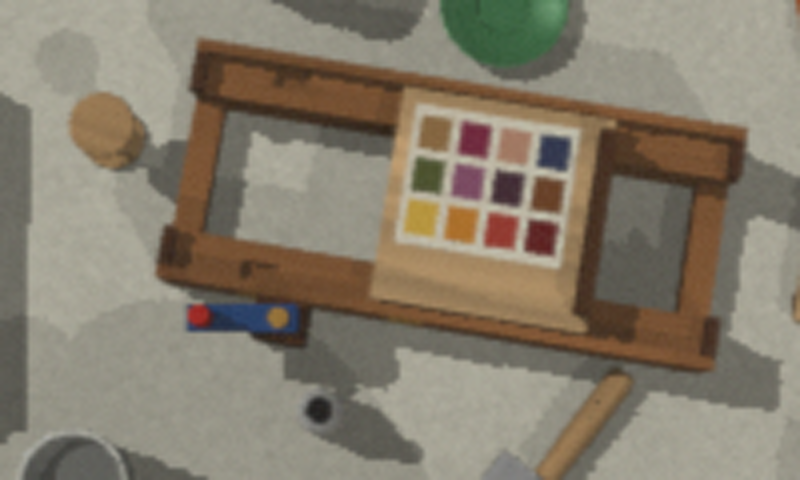

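View pics/c2.png

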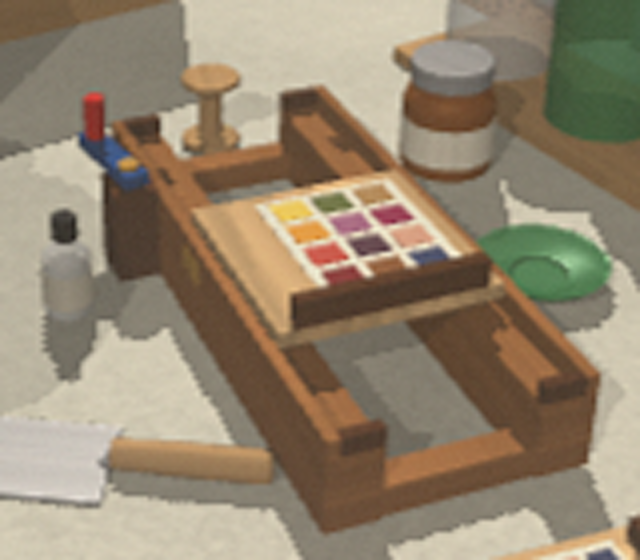

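```bash
cat >> h.py <<'E'
def fit(P,L):
    L=np.array(L,float);P=np.array(P)[:,:2]
    a=L-L.mean(0);b=P-P.mean(0)
    th=np.arctan2((a[:,0]*b[:,1]-a[:,1]*b[:,0]).sum(),(a*b).sum())
    R=np.array([[np.cos(th),-np.sin(th)],[np.sin(th),np.cos(th)]])
    o=P.mean(0)-R@L.mean(0)
    return th,o,np.linalg.norm(L@R.T+o-P,axis=1)
E
python3 - <<'E'
from h import *
d=dict(np.load("pics/top1.npz"))
c=lambda u,v,z:world(d,u/4+230-.375,v/4+145-.375,z)
P=[c(*p,.062) for p in[(200,40),(747,128),(712,370),(158,280)]]
th,o,r=fit(P,[(.08,.115),(.08,-.25),(-.08,-.25),(-.08,.115)])
print(np.round(P,4),th,o,r)
R=np.array([[np.cos(th),-np.sin(th)],[np.sin(th),np.cos(th)]])
L=lambda p:np.round(R.T@(p[:2]-o),4)
print("knob",L(c(199,315,.104)),"pivot",L(c(278,317,.077)),)
print("board corners",[L(c(*p,.069)) for p in[(403,85),(370,298),(585,330)]],"cleat top",[L(c(*p,.087)) for p in[(616,128),(587,310),(604,122)]])
for n,u,v,z in[("vial",318,410,.07),("jarlid",0,0,.085),("bobbin",100,125,.056),("cup",75,470,.075)]:print(n,c(u,v,z),L(c(u,v,z)))
# depth z check
for u,v in[(280,48),(600,110),(420,270),(320,150)]:
  print(world(d,u/4+230,v/4+145))
E
```

```text
[[ 0.6762  0.2126  0.062 ]
 [ 0.6086 -0.1442  0.062 ]
 [ 0.4519 -0.1138  0.062 ]
 [ 0.5177  0.2415  0.062 ]] -0.18531187030260451 [0.57602298 0.11536662] [0.00110086 0.00093164 0.00187456 0.0018834 ]
knob [-0.1006  0.078 ] pivot [-0.0924  0.0312]
board corners [array([ 0.0706, -0.0232]), array([-0.0703, -0.0245]), array([-0.0682, -0.1635])] cleat top [array([ 0.061, -0.162]), array([-0.0569, -0.1607]), array([ 0.0636, -0.1539])]
vial [0.4316672  0.13890979 0.07      ] [-0.1462 -0.0035]
jarlid [0.70039825 0.3400184  0.085     ] [0.0809 0.2437]
bobbin [0.62188604 0.27997256 0.056     ] [0.0147 0.1702]
cup [0.39717513 0.29312844 0.075     ] [-0.2085  0.1418]
[0.68259431 0.16206108 0.00165038]
[ 0.62125224 -0.04953198  0.06487711]
[0.51868064 0.07072757 0.06986154]
[6.10104842e-01 1.35565906e-01 1.86230746e-04]
```

```bash
cat >> h.py <<'E'
th=-0.1853; O=np.array([.5760,.1154])
Rk=np.array([[np.cos(th),-np.sin(th)],[np.sin(th),np.cos(th)]])
def W(x,y,z): return np.r_[Rk@np.array([x,y])+O,z]
def Lc(p): return np.r_[Rk.T@(np.array(p)[:2]-O),p[2]]
def ori(x,y): # tool down, tool y along rack dir (x,y)
    v=Rk@np.array([x,y],float); v/=np.linalg.norm(v)
    X=np.array([0,0,-1.]);Y=np.r_[v,0]
    return np.c_[X,Y,np.cross(X,Y)]
E
python3 - <<'E'
from h import *
for s in(1,-1):
    print(s,[np.round(planner.ik(W(0,y,.088),ori(s,0)),2) for y in(-.215,-.1)])
for s in(1,-1):
  for a in(-.14,.8,1.6):
    r=np.array([np.sin(a),np.cos(a)]);t=np.array([np.cos(a),-np.sin(a)]);p=np.array([-.094,.03])+.048*r-.021*t
    q=planner.ik(W(*p,.103),ori(*(s*t))); print(s,a,None if q is None else np.round(q,2))
E
```

```text
1 [array([-0.22,  0.37,  2.1 , -0.  ,  0.68, -0.03]), array([-0.01,  0.39,  2.07, -0.  ,  0.69,  0.17])]Traceback (most recent call last):
  File "<stdin>", line 3, in <module>
    return _wrapfunc(a, 'round', decimals=decimals, out=out)
    return _wrapit(obj, method, *args, **kwds)
    result = getattr(arr, method)(*args, **kwds)
TypeError: unsupported operand type(s) for *: 'NoneType' and 'float'
```

```bash
python3 - <<'E'
from h import *
for a in(-.14,.8,1.6):
    r=np.array([np.sin(a),np.cos(a)]);t=np.array([np.cos(a),-np.sin(a)]);p=np.array([-.094,.03])+.048*r-.021*t
    print(a,planner.ik(W(*p,.103),ori(*t)))
eoat.command_gripper(0.55)
bot.reach(W(0,-.22,.2),ori(1,0))
bot.move_linear(W(0,-.22,.089),rate=.12)
print(Lc(current_ee_pos()),current_time(),current_wrist_force(),current_gripper_width())
hit=bot.move_linear(W(0,-.165,.089),rate=.03,guard=1.5)
print(hit,Lc(current_ee_pos()),current_wrist_force(),current_time())
snap("side","s2"); snap("top","t2")
E
python3 - <<'E'
import cv2
im=cv2.imread("pics/s2.png"); cv2.imwrite("pics/c3.png",cv2.resize(im[110:290,250:450],None,fx=3.3,fy=3.3,interpolation=cv2.INTER_CUBIC))
E
```

```text
-0.14 [ 3.76683498e-01  3.04195788e-01  2.15235522e+00 -4.44089210e-16
  6.85041643e-01  4.21983498e-01]
0.8 [ 3.37368431e-01  3.58498744e-01  2.07077871e+00 -4.44089210e-16
  7.12315204e-01  1.32266843e+00]
1.6 [ 2.67859679e-01  3.71747497e-01  2.05039306e+00 -4.44089210e-16
  7.19452098e-01  2.05315968e+00]
[ 0.00043595 -0.22000192  0.08960528] 4.775 [0.40202171 0.19044462 0.46096529] 0.5502938077099118
True [-0.00022564 -0.17962077  0.08877104] [-0.77541207  0.08604289  0.06612876] 6.0167
```

View pics/c3.png

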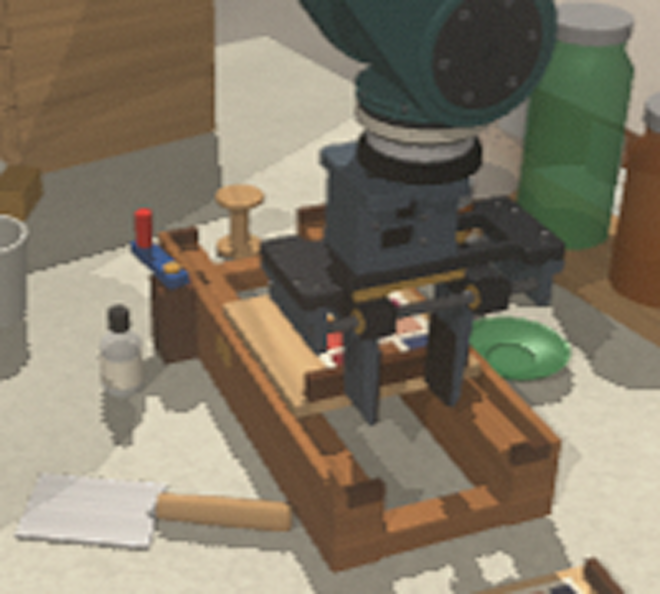

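```bash
python3 - <<'E'
from h import *
hit=bot.move_linear(W(0,-.105,.089),rate=.05,guard=14)
print(hit,Lc(current_ee_pos()),current_wrist_force(),current_time())
if not hit:
  for y in np.arange(-.100,-.077,.004):
    hit=bot.move_linear(W(0,y,.089),rate=.02,guard=9)
    print(hit,Lc(current_ee_pos()),Rk.T@current_wrist_force()[:2],current_wrist_force()[2],current_time())
    if hit: break
snap("side","s3"); snap("top","t3")
E
python3 - <<'E'
import cv2
im=cv2.imread("pics/s3.png"); cv2.imwrite("pics/c4.png",cv2.resize(im[110:290,250:450],None,fx=3.3,fy=3.3,interpolation=cv2.INTER_CUBIC))
E
```

```text
False [ 0.0001209  -0.10509729  0.08909322] [-0.39445479  0.3616114  -0.4447255 ] 7.7667
False [ 1.40237212e-05 -9.98236760e-02  8.89886607e-02] [-0.03802853  1.32527182] -0.7661951087357445 8.1667
False [ 5.40290762e-06 -9.58105209e-02  8.90042513e-02] [-0.4592048  -0.65947562] -0.48710673568823454 8.5167
False [-1.69514574e-06 -9.18192820e-02  8.89792978e-02] [-0.16298227 -0.33807489] 0.16107854298053897 8.8667
False [-2.18910459e-05 -8.78454837e-02  8.89886791e-02] [ 0.21635981 -0.24834619] 0.7099653817657686 9.2167
True [-0.00026751 -0.08414321  0.08882711] [ 0.25214652 -2.16119701] 1.5471637212300222 9.5083
```

View pics/c4.png

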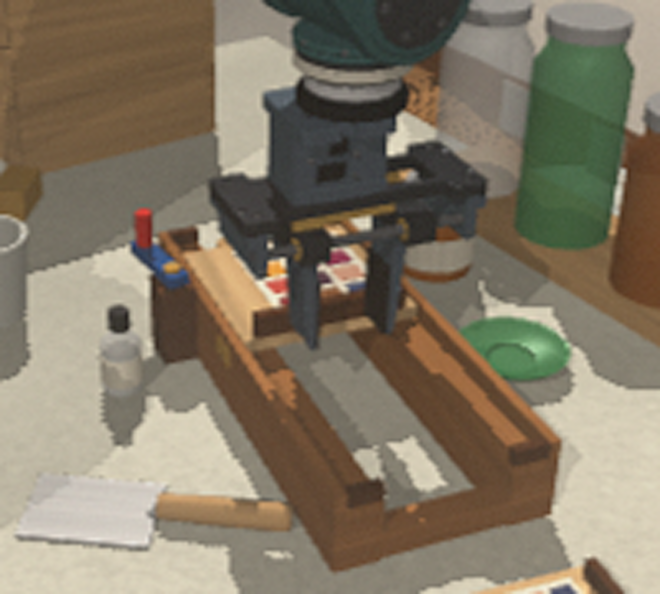

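```bash
python3 - <<'E'
from h import *
bot.move_linear(W(0,-.125,.089),rate=.1)
bot.move_linear(W(0,-.17,.17),rate=.15)
eoat.command_gripper(0.0)
d=snap("top","t4"); snap("side","s4")
print(current_time(),current_gripper_width())
E
python3 - <<'E'
import cv2
im=cv2.imread("pics/s4.png"); cv2.imwrite("pics/c5.png",cv2.resize(im[110:290,250:450],None,fx=3.3,fy=3.3,interpolation=cv2.INTER_CUBIC))
im=cv2.imread("pics/t4.png"); cv2.imwrite("pics/c6.png",cv2.resize(im[145:265,230:430],None,fx=4,fy=4,interpolation=cv2.INTER_CUBIC))
E
```

```text
11.8833 0.003873342909174153
```

View pics/c5.png

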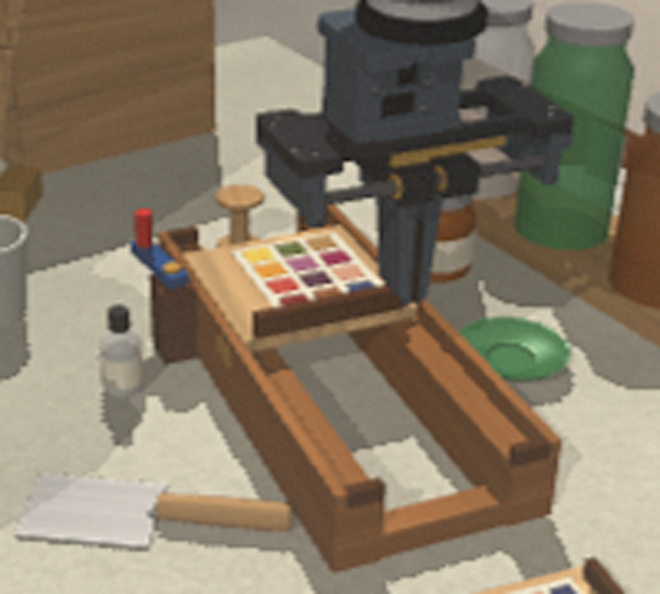

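View pics/c6.png

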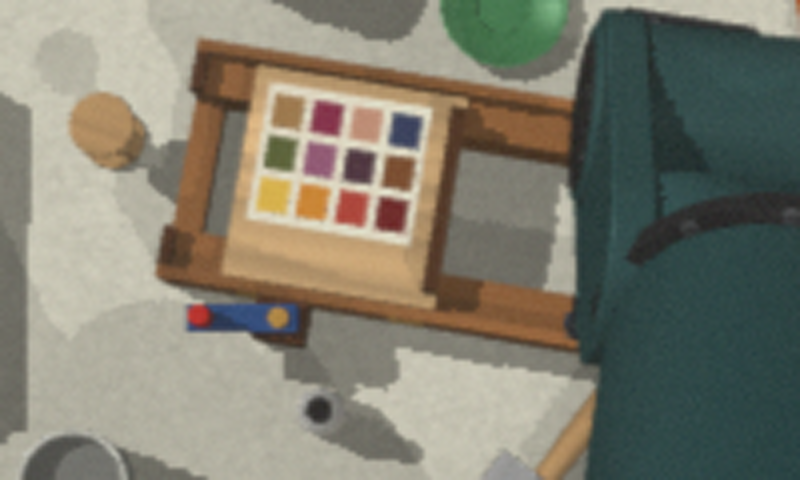

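Check the panel's height before and after by depth.

Run:
```python
from h import *
a=dict(np.load("pics/top1.npz"));b=dict(np.load("pics/t4.npz"))
def patch(d,u0,u1,v0,v1):
    P=np.array([world(d,u,v) for u in range(u0,u1) for v in range(v0,v1)]); return np.median(P[:,2]),P[:,2].std()
print("before near strip",patch(a,326,372,213,216),"chips",patch(a,332,370,175,205))
print("after near strip",patch(b,290,332,206,215),"chips",patch(b,295,335,170,200))
L=lambda u,v,z:Lc(world(b,u/4+230-.375,v/4+145-.375,z))
print([L(*p,.062) for p in[(255,65),(223,273),(437,307)]])
# tilt
pts=np.array([world(b,u,v) for u in range(296,336) for v in range(168,216)])
A=np.c_[pts[:,:2],np.ones(len(pts))]
k=np.abs(pts[:,2]-np.median(pts[:,2]))<.008
print(k.mean(),np.linalg.lstsq(A[k],pts[k,2],rcond=None)[0])
```

```text
before near strip (np.float64(0.07059235908495698), np.float64(0.12403441087496504)) chips (np.float64(0.07111432256775929), np.float64(0.043439519056098))
after near strip (np.float64(0.06322680149818072), np.float64(0.0758272962154048)) chips (np.float64(0.06432024256967461), np.float64(0.06019725354070444))
[array([0.06976579, 0.07521964, 0.062     ]), array([-0.06917411,  0.07227507,  0.062     ]), array([-0.06844929, -0.06808229,  0.062     ])]
0.9963541666666667 [0.00819317 0.00129264 0.05911513]
```

```bash
cat >> h.py <<'E'
def kp(a,back):
    r=np.array([np.sin(a),np.cos(a)]);t=np.array([np.cos(a),-np.sin(a)])
    return np.array([-.094,.03])+.048*r-back*t, ori(*t)
E
python3 - <<'E'
from h import *
p,R=kp(-.14,.045)
bot.reach(W(*p,.19),R)
bot.move_linear(W(*p,.104),rate=.12)
print(current_time(),Lc(current_ee_pos()))
p,R=kp(-.14,.012)
hit=bot.move_linear(W(*p,.104),rate=.03,guard=1.5)
print(hit,Lc(current_ee_pos()),current_time(),kp(-.14,.0205)[0])
d=snap("side","s5"); snap("top","t5")
E
python3 - <<'E'
import cv2
im=cv2.imread("pics/s5.png"); cv2.imwrite("pics/c7.png",cv2.resize(im[110:290,250:450],None,fx=3.3,fy=3.3,interpolation=cv2.INTER_CUBIC))
E
```

```text
13.8417 [-0.14480709  0.07135422  0.10447264]
False [-0.1126727   0.07580244  0.10399095] 15.0917 [-0.1209975   0.07466973]
```

View pics/c7.png

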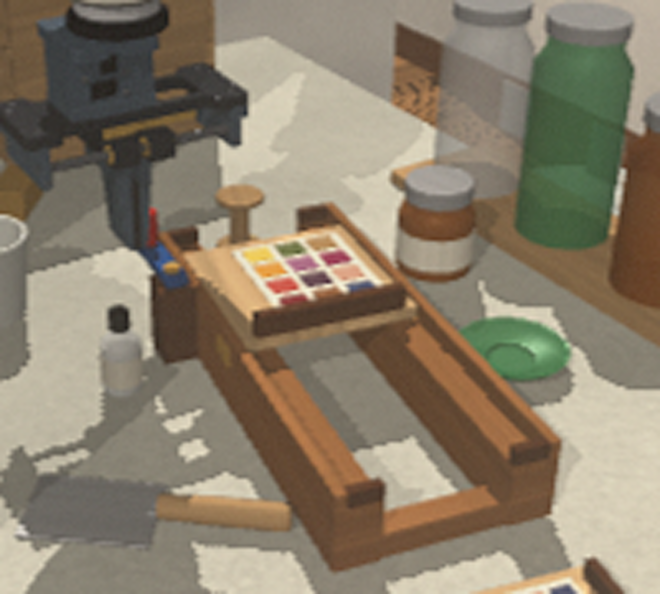

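```bash
python3 - <<'E'
from h import *
for a in np.arange(.1,1.55,.14):
    p,R=kp(a,.0195)
    hit=bot.move_linear(W(*p,.104),R,rate=.04,guard=10)
    print(round(a,2),hit,Lc(current_ee_pos()),np.linalg.norm(current_wrist_force()),current_time())
    if hit: break
d=snap("side","s6"); snap("top","t6")
E
python3 - <<'E'
import cv2
im=cv2.imread("pics/s6.png"); cv2.imwrite("pics/c8.png",cv2.resize(im[110:290,250:450],None,fx=3.3,fy=3.3,interpolation=cv2.INTER_CUBIC))
E
```

```text
0.1 False [-0.10869852  0.07967152  0.10397399] 0.6554691214212043 15.5833
0.24 False [-0.10160619  0.0811423   0.10396717] 0.5112708958036641 15.9167
0.38 False [-0.09453519  0.0816859   0.10394834] 0.5519158198102003 16.25
0.52 False [-0.08731142  0.0812544   0.10395496] 0.3699725646686744 16.5833
0.66 False [-0.08026632  0.07978808  0.10393023] 0.5661361466537834 16.9167
0.8 False [-0.07340209  0.07739337  0.10396485] 0.549978241645435 17.25
0.94 False [-0.06698577  0.07402954  0.103957  ] 1.0240491975498367 17.5833
1.08 False [-0.06109828  0.06983795  0.10395187] 0.6187762892357113 17.9167
1.22 False [-0.0558565   0.06484373  0.10395987] 0.6940922612132552 18.25
1.36 False [-0.05131871  0.05918397  0.10397315] 0.9901296596648149 18.5833
1.5 False [-0.04764667  0.0529656   0.10398199] 0.5427650035433719 18.9167
```

View pics/c8.png

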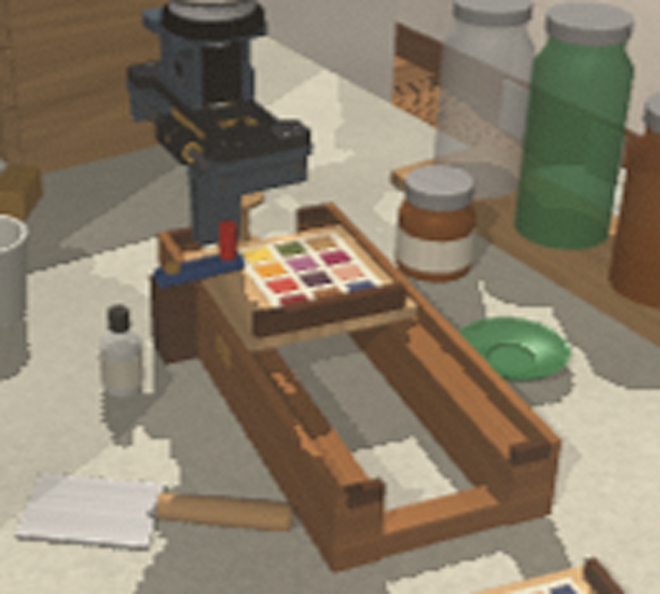

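The latch lies over the board. I'll push it a little further with a guard, then back away.

```bash
python3 - <<'E'
from h import *
p,R=kp(1.57,.018)
print(bot.move_linear(W(*p,.104),R,rate=.03,guard=4),Lc(current_ee_pos()))
p,R=kp(1.57,.05)
bot.move_linear(W(*p,.104),rate=.1)
bot.move_linear(W(*p,.22),rate=.15)
bot.reach(W(-.05,.25,.25),R)
d=snap("side","s7"); snap("top","t7");print(current_time(),current_wrist_force())
E
python3 - <<'E'
import cv2
im=cv2.imread("pics/t7.png"); cv2.imwrite("pics/c9.png",cv2.resize(im[105:265,230:430],None,fx=3.7,fy=3.7,interpolation=cv2.INTER_CUBIC))
im=cv2.imread("pics/s7.png"); cv2.imwrite("pics/c10.png",cv2.resize(im[110:290,250:450],None,fx=3.3,fy=3.3,interpolation=cv2.INTER_CUBIC))
E
```

```text
False [-0.04609146  0.04812277  0.10400206]
21.55 [-0.07504809  0.62523104 -0.67244644]
```

View pics/c9.png

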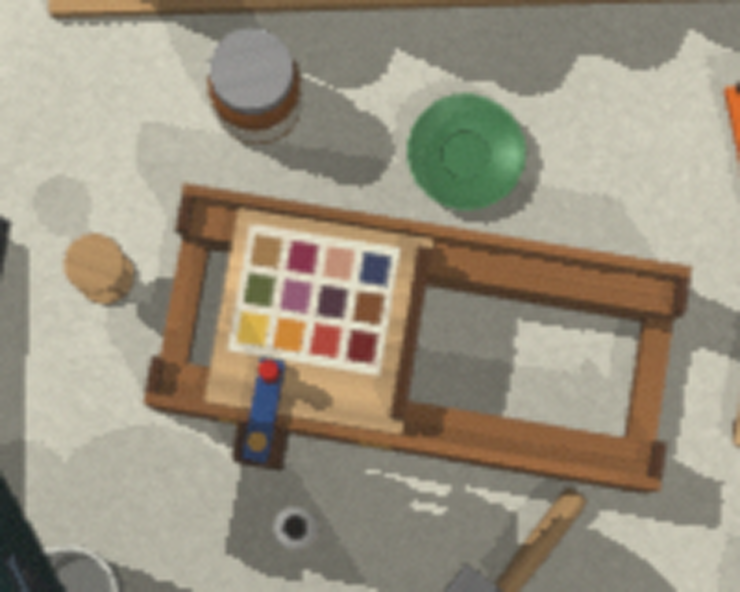

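View pics/c10.png

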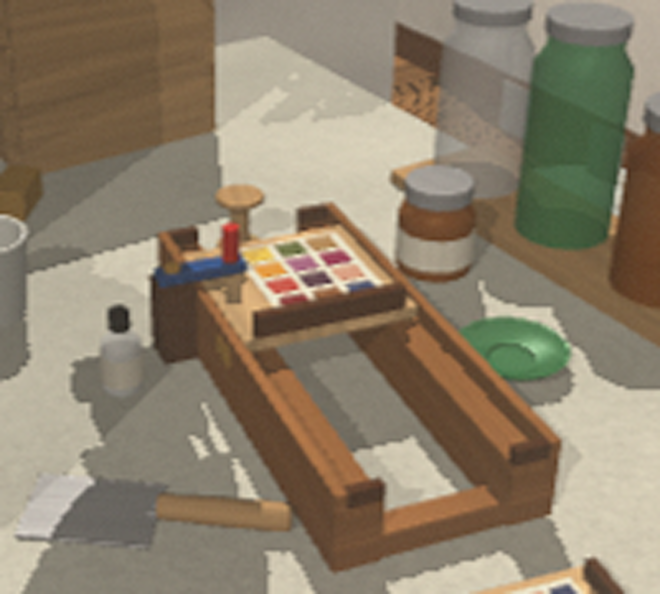

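Run:
```python
from h import *
b=dict(np.load("pics/t7.npz"))
g=lambda u,v,z:Lc(world(b,u/3.7+230-.36,v/3.7+105-.36,z))
k=g(268,369,.104);q=g(257,441,.077);print(k,q,"angle",np.arctan2(k[0]+.094,k[1]-.03),np.arctan2(*(k-q)[:2]))
print([g(*p,.062) for p in[(238,207),(207,403),(398,432)]])
z=[world(b,u,v)[2] for u in range(318,334) for v in range(205,215)];print(np.median(z))
job_done()
```

```text
[-0.0446004   0.03025301  0.104     ] [-0.09222967  0.03125698  0.077     ] angle 1.5656745812796427 1.5918719046143142
[array([0.07078015, 0.07381689, 0.062     ]), array([-0.07083978,  0.07142628,  0.062     ]), array([-0.06920394, -0.06384489,  0.062     ])]
0.06330776264963511
the job is handed in; nothing more can be done
```

The board is seated in the notches with the latch closed over it, and I handed the job in just after 21.6 s of the 51 s allowed.

- **Pushing the board:** I pushed it by the rear face of its cleat with both fingertips. It stopped firmly, tripping the force guard, with its centre about 2 mm past the seat. The top camera's depth showed the panel's top about 7 mm lower than before, level within about 0.5°.
- **Closing the latch:** I swept the knob round with the closed fingers, then backed away.
- **Last checks:** The latch measured about 1.57 rad, or 1.59 rad when taken from the imaged pivot instead. The board's top was at 63 mm, where 62 mm is nominal and the depth camera reads 1–2 mm high. The board's centre was about 2–4 mm past the rack's origin by its imaged edges. The robot was clear of everything.
- **Bystanders:** Those in the final close-ups looked unmoved. I did not measure them, and the cup and brass weight were only partly in view. Their positions were never on the arm's path.

One reading was unclear: the first light-touch guard on the knob (1.5 N) never tripped. The pictures showed the latch moving anyway.

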